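# Spray the phone with the canister it lies before

## Task

The phone is to get a shot of screen cleaner. Push the nozzle cap of the canister that the phone lies in front of all the way down for a moment, then let it spring back up; do not press the other canister's cap, which would spray the mouse, and leave the phone and the other loose things on the desk where they are.

Things in the scene. Friction and masses are not known exactly. Their poses are not given: they have to be found in the camera images.
- station: Grey metal desk shelf, fixed. Under its board two equal aluminium spray canisters (48 mm across) are clamped, leaning 35 degrees from vertical, tops to the front. Origin at desk height, straight below the midpoint of the two caps' tops; x to the back, y left, z up. Cap tops: 60 mm left and right, 149 mm high. Side panels 12 mm thick, 130 mm left and right, starting 41 mm behind the origin.
- board_edge (a point): Middle of the lower front edge of the shelf's board: 300 mm above the desk and 12 mm in front of the station's origin, so the board covers the caps from straight above. The board is 272 mm wide, 170 mm deep, 14 mm thick; small things up to 60 mm high stand on it. Axes as the station's.
- cap_left_top (a point): White round push cap (nozzle cap) of the left (+y side of the station) canister: 32 mm across, 24 mm high, a short spout on its front. This point: centre of its flat top, moving with it, 149 mm above the desk when up; z points out of the top along the canister's axis (35 degrees from vertical, to the station's front), y left along the shelf. It is pushed along -z.
- cap_right_top (a point): White round push cap (nozzle cap) of the right (-y side of the station) canister: 32 mm across, 24 mm high, a short spout on its front. This point: centre of its flat top, moving with it, 149 mm above the desk when up; z points out of the top along the canister's axis (35 degrees from vertical, to the station's front), y left along the shelf. It is pushed along -z.
- cap_left (a joint): Travel of the left canister's push cap in m: 0 is up, 0.008 fully down against its stop. A spring (about 2.5 N at the start, 7.5 N at the stop) returns it.
- cap_right (a joint): Travel of the right canister's push cap in m: 0 is up, 0.008 fully down against its stop. A spring (about 2.5 N at the start, 7.5 N at the stop) returns it.
- phone: Mobile phone, dark screen, 150 x 72 x 9 mm, loose and flat on the desk some 160 mm in front of one of the two canisters, long side roughly along the station's x. Origin at the centre of its underside. It lies before the left canister if its y in the station's frame is positive (about +60 mm), else before the right one.
- mouse: Dark computer mouse, 112 x 58 x 38 mm, loose, in front of the other canister. Origin at the centre of its underside.
- drink_can: Drink can, 66 mm across and 114 mm high, standing loose to the right of the station. Origin at the centre of its underside.
- stapler: Blue and black stapler, 145 x 36 x 48 mm, loose, to the right of the drink can, its length roughly along world y. Origin at the centre of its underside.
There are look-alikes about, which are no part of the job. What is shaped like the mouse but yellow is not meant.

How it is judged:
On the way:
1. the cap of the canister in front of which the phone lies is held down at least 6.5 mm of its 8 mm for 0.2 s (((y of phone in the frame of station above 0 m and value of joint cap_left above 0.0065 m) or (y of phone in the frame of station below 0 m and value of joint cap_right above 0.0065 m))), for 0.2 s.
At the end, for the whole second after the job is handed in: Both caps are up again (within 1.5 mm), and phone, mouse, stapler and drink can are at rest within 20 mm of where they were, the can upright (within 0.2 rad) (value of joint each of cap_left, cap_right below 0.0015 m and distance of each of phone, mouse, drink_can, stapler from where it was at the start of the episode below 0.02 m and angle between drink_can's own z axis and vertical below 0.2 rad and linear speed of each of phone, mouse, drink_can, stapler below 0.02 m/s); the robot touches nothing.
It fails at once if the cap of the canister in front of the mouse is pressed by more than 3 mm ((y of phone in the frame of station above 0 m and value of joint cap_right above 0.003 m) or (y of phone in the frame of station below 0 m and value of joint cap_left above 0.003 m)).
It fails at once if phone, mouse, stapler or drink can is moved by more than 30 mm (distance of any of phone, mouse, drink_can, stapler from where it was at the start of the episode above 0.03 m).
It also fails if it takes over 32 s, if anything falls off the work surface, if the arm or the gripper's body presses on something with over 40 N, if the wrist force passes 120 N, or if a joint passes its speed limit or range.

## Robot

A 6-joint arm with a two-finger parallel gripper is mounted at the origin on a cart in front of the work surface, level with it; the furniture and walls round the work are solid. World frame = base frame: x ahead of the robot, y to its left, z up, the work surface at z = 0. Lengths are in m, angles in rad, forces in N, time in s.
With the tool pointing down it reaches from about 0.35 to 0.975 m from the base axis. Payload 4.9 kg.
Tool frame: the origin (TCP) lies at the very end of the fingers, on their centre line; the grasp point (between the pads) lies 19 mm behind it (ctrl.tcp_to_grasp is the z of the grasp point in the tool frame, in m); z points along the fingers, y is the line along which they close (so a half turn about z gives the same grasp; the last joint's range is limited). The gripper opens to 85 mm and grips with 20 to 120 N. Pads are 22 mm wide; open, the fingers measure 114 mm over their backs; the gripper's body (76 mm by 85 mm) begins 54 mm behind the grasp point. The pads swing forward as they close: fully open they stand 13 mm farther back than shut.
Start: joints at [1.054, 0.053, 1.613, -0, 1.476, -0.119], TCP at [0.242, 0.576, 0.231] pointing down, gripper open.
Joint ranges: [-3.01, 3.01], [-1.01, 2.22], [0.06, 2.58], [-1.02, 4.17], [0.09, 2.62], [-3.14, 3.14]. Speed limits (rad/s): [2.57, 2.57, 3.14, 3.14, 3.14, 3.14].

## Interface

Orientations are given as a rotation vector (axis times angle).
In Python, from station import ctrl, eyes, job, nets gives the robot as it stands. The module is installed in compiled form; this text tells all that it offers.
- The arm moves only by the tool jog_arm, never from a script. Its argument "commands" is one flat list of numbers, 7 for each row, row after row: the shift along the tool's x, y, z each as a share of 0.06 m, from -1 to 1, then the turn, a rotation vector about the tool's x, y, z each as a share of 0.1 rad, from -1 to 1, then the finger opening in mm, from 0 to 85.4. In form: [x, y, z, ax, ay, az, grip, x, y, z, ax, ay, az, grip, ...]. A call has 1 to 20 rows; each row shifts and turns the commanded pose from where the row before left it, along the tool's axes as they then stand; what a row does not reach is not made up. A row lasts 1/8 s, in which the tool goes at most 62.5 mm and 10.7 degrees, less where a joint would pass 70% of its speed; a pose out of reach is approached as far as the arm can. A call with a number of a shift or a turn outside -1 to 1 is refused whole. A call with a gripper value outside its range is refused whole. The fingers move at their own pace and stop on an object; "newtons" is the grip in N (left out, the last holds). Time passes only in rows, so rows that do not move let the fingers close. It gives the time, the measured TCP pose, the force, the opening and the grip force at its end, in the units of the state.
- ctrl.get_obs(): the state, without advancing time (a new reading comes with each control period).
- eyes.get_image(name): name is "scene" or "top"; returns a dict with "image" (384x512x3 uint8, red, green, blue), "z_map" (384x512 float32, m along the optical axis (not along the pixel's ray), 0 where there is no reading), "K" (3x3 intrinsics, pixels), "cam_to_world" (4x4, takes a point from camera to world coordinates). Camera axes: x right, y up, looking along -z (the intrinsics and any distortion apply to the point x, -y, -z); pixel columns grow to the right and rows downward; lengths in m; the calibration is good to about 2 mm. A picture is of the moment at which its call begins.
- job.finish_job(): hands the job in; it is judged then, once.
Trained networks look in the newest picture that a camera, given by its name, has taken for a name from the list of things; names that differ only in an ending like _2 or _b are one class to them, and where a whole thing is asked for, a point or a joint stands for the part that bears it (a point fixed in the world has none). Each returns a list of dicts, best first, with "p" (0 to 1); they miss things now and then, are a little off and sometimes report something else, mostly with a low value. They report only what shows in the picture. A call takes as long as a camera call. They do not tell look-alikes from the thing itself.
- nets.silhouettes(camera, name): "mask" (384x512 bool, what is visible of it) and "bbox" ([left, top, right, bottom] in pixels, round what is visible of it).
The state is a dict: "t": time; "q": joint angles; "dq": joint speeds; "effort": joint torques, N m; "tool_pos": TCP position; "tool_rot": TCP orientation; "contact_force": force on the tool from outside, world axes, zero at the start; "wrist_torque": the same for the moment, N m; "opening": finger opening in m; "grip_force": force on a finger pad.
Only numpy, scipy, OpenCV 4.12 (cv2) and the standard library are available. Lean on these libraries where they do the work, as an engineer would, in place of code of your own. Each camera call takes 0.05 s, during which the arm holds its last target. There are 200 camera calls.

## Working session

There is one attempt and no reset: what is moved stays moved. The work goes in short steps, Python scripts to look and compute and a tool call to move; the robot and the scene stay as the last step left them, time stands still between calls to the robot, and variables do not carry over. Pictures are saved under pics/ and viewed, at most 10 in all, crops included, and the job is handed in when it is done.

Besides the shell and the picture viewer there is one more tool, called after ">>>" as name(argument=value, ...), one argument or row to a line, values as JSON. jog_arm: Moves the arm, as the interface text tells. Shift numbers are shares of 0.06 m and turn numbers shares of 0.1 rad, none past 1 either way. Its arguments: {"type":"object","properties":{"commands":{"type":"array","items":{"type":"number"}},"newtons":{"type":"number"}},"required":["commands"]}

```bash
mkdir -p pics
cat > h.py <<'E'
import numpy as np, cv2
from station import ctrl, eyes, job, nets
def cloud(d):
    z=d["z_map"]; K=d["K"]; v,u=np.mgrid[:384,:512]
    P=np.stack([(u-K[0,2])/K[0,0]*z,-(v-K[1,2])/K[1,1]*z,-z,np.ones_like(z)],-1)
    W=(P@np.array(d["cam_to_world"]).T)[...,:3]; W[z==0]=np.nan
    return W
E
python3 - <<'E'
from h import *
ims=[]
for c in ("scene","top"):
    d=eyes.get_image(c); W=cloud(d); ims.append(d["image"]); print(c,np.round(d["cam_to_world"],2).tolist())
    for n in ("station","cap_left_top","phone","mouse","drink_can","stapler"):
        for r in nets.silhouettes(c,n)[:4]:
            w=W[r["mask"]]; w=w[~np.isnan(w[:,0])]
            if len(w): print(n,round(r["p"],2),np.round(r["bbox"]),len(w),np.round(np.median(w,0),3),np.round(np.percentile(w,2,axis=0),3),np.round(np.percentile(w,98,axis=0),3))
cv2.imwrite("pics/a.png",cv2.resize(ims[0][...,::-1],(768,576)))
cv2.imwrite("pics/b.png",cv2.resize(ims[1][...,::-1],(768,576)))
o=ctrl.get_obs(); print(o["t"],o["tool_pos"],o["tool_rot"])
E
```

```text
scene [[-0.76, 0.31, -0.57, -0.24], [-0.65, -0.34, 0.68, 1.12], [0.02, 0.89, 0.45, 0.79], [0.0, 0.0, 0.0, 1.0]]
station 0.9 [132. 125. 215. 304.] 10257 [0.52  0.498 0.256] [0.471 0.316 0.008] [0.713 0.566 0.366]
cap_left_top 0.41 [194. 225. 212. 236.] 99 [0.514 0.409 0.149] [ 0.275  0.22  -0.001] [0.709 0.63  0.347]
phone 0.88 [238. 257. 298. 290.] 950 [0.405 0.28  0.009] [0.36  0.2   0.001] [0.458 0.347 0.012]
mouse 0.84 [192. 316. 230. 359.] 1108 [0.33  0.569 0.027] [0.291 0.532 0.003] [0.388 0.595 0.04 ]
mouse 0.48 [245. 231. 268. 255.] 157 [0.493 0.235 0.018] [0.481 0.175 0.   ] [0.513 0.25  0.039]
stapler 0.64 [273. 193. 288. 207.] 52 [ 0.609 -0.03   0.007] [ 0.58  -0.045  0.001] [ 0.637 -0.023  0.036]
top [[-0.03, 0.99, -0.12, 0.38], [-1.0, -0.03, 0.02, 0.27], [0.02, 0.12, 0.99, 1.14], [0.0, 0.0, 0.0, 1.0]]
station 0.74 [104.  75. 238. 216.] 9532 [0.597 0.418 0.315] [0.47  0.304 0.147] [0.73  0.541 0.373]
cap_left_top 0.71 [186. 184. 197. 198.] 146 [0.514 0.401 0.149] [ 0.499  0.387 -0.   ] [0.542 0.418 0.158]
cap_left_top 0.61 [212. 214. 268. 251.] 1258 [0.414 0.269 0.009] [0.368 0.199 0.001] [0.462 0.339 0.014]
phone 0.91 [212. 214. 271. 250.] 1222 [0.413 0.269 0.01 ] [0.369 0.198 0.004] [0.459 0.339 0.014]
mouse 0.83 [133. 238. 157. 275.] 748 [0.346 0.548 0.03 ] [0.295 0.516 0.005] [0.395 0.587 0.041]
drink_can 0.91 [283. 144. 306. 170.] 540 [0.611 0.121 0.109] [0.588 0.089 0.02 ] [0.643 0.149 0.115]
stapler 0.55 [339. 190. 352. 201.] 77 [ 0.506 -0.041  0.043] [ 0.498 -0.054  0.006] [ 0.523 -0.03   0.052]
0.7 [0.24211065 0.57620716 0.23134872] [6.20705898e-01 3.07963514e+00 1.42148905e-04]
```

View pics/a.png

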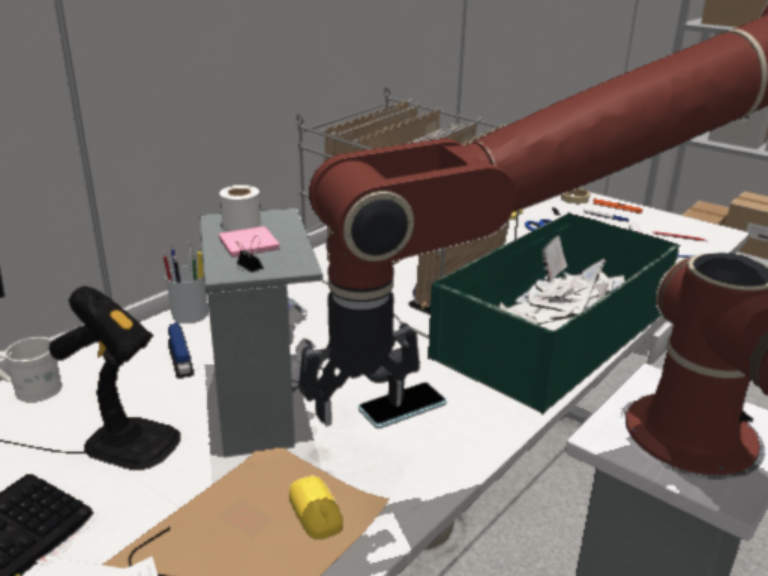

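View pics/b.png

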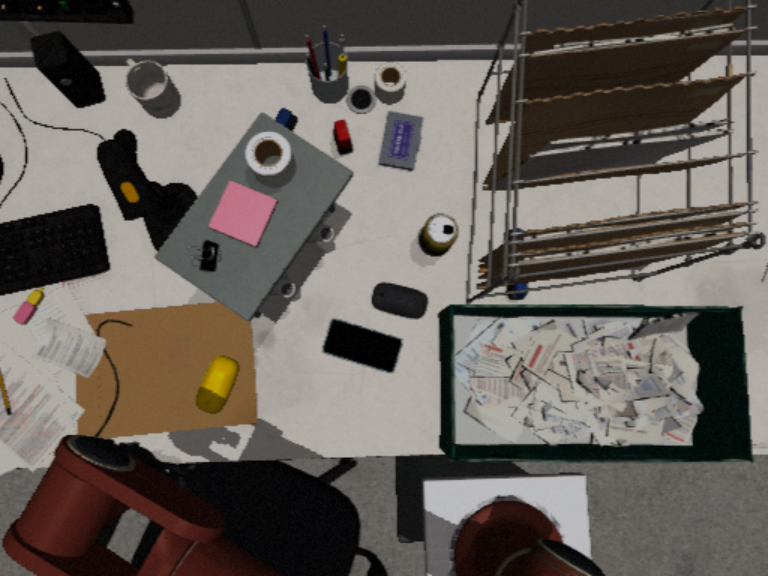

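The scene picture shows the phone at (400,403), the yellow mouse look-alike at (316,506) and the gripper next to the shelf. In the top picture the caps are at (327,233), the right one, and (289,288), the left one. The dark phone is at (362,345) and the dark mouse at (400,300). The yellow mouse-shaped thing at (217,384) is not meant. The shelf's front faces the lower right of the picture, so the phone seems to lie before the lower (left) cap. I'll measure this and confirm it in a crop.

Run:
```python
from h import *
d=eyes.get_image("top"); W=cloud(d); im=d["image"]
hsv=cv2.cvtColor(im,cv2.COLOR_RGB2HSV)
# board top 
v,u=np.mgrid[:384,:512]
m=(abs(W[...,2]-.314)<.006)&(u>95)&(u<245)&(v>65)&(v<220)
p=W[m][:,:2].astype(np.float32); r=cv2.minAreaRect(p*1000); print("board",r,np.round(cv2.boxPoints(r)))
for c in ((192,192),(218,155)):
    s=(abs(u-c[0])<9)&(abs(v-c[1])<9)&(W[...,2]>.12)&(W[...,2]<.17)&(hsv[...,1]<60)&(im.min(-1)>100)
    w=W[s]; print("cap",c,len(w),np.round(w.mean(0),4)); 
    q=w-w.mean(0); print(np.round(np.linalg.svd(q)[2][2],3))
cv2.imwrite("pics/c.png",cv2.resize(im[100:260,90:300][...,::-1],None,fx=3.7,fy=3.7,interpolation=cv2.INTER_CUBIC))
```

```text
board ((602.181640625, 422.12408447265625), (171.02694702148438, 272.48101806640625), 54.44082260131836) [[442. 432.]
 [663. 273.]
 [763. 412.]
 [541. 571.]]
cap (192, 192) 19 [0.5078 0.3919 0.1458]
[-0.484 -0.557  0.675]
cap (218, 155) 23 [0.6057 0.3218 0.145 ]
[-0.401 -0.516  0.757]
```

View pics/c.png

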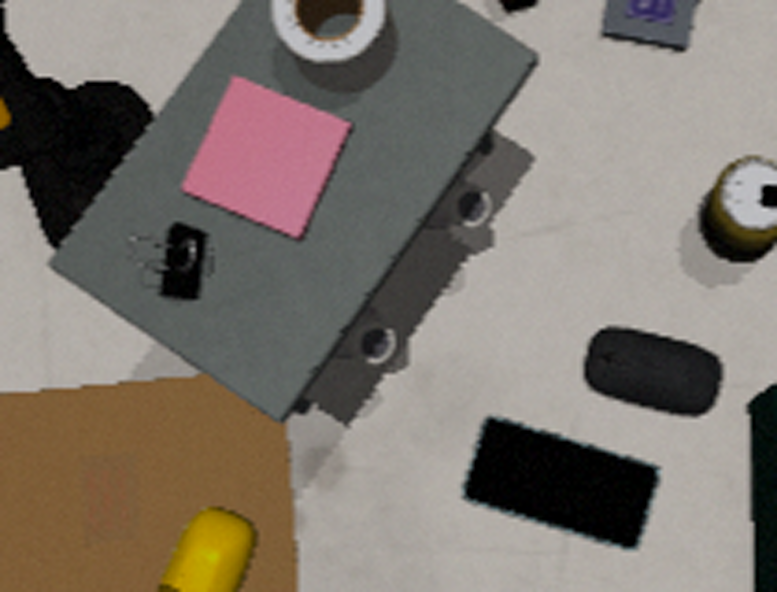

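The crop shows the phone at (560,483) straight out in front of the lower/left cap at (379,343). The mouse at (653,370) is before the right cap at (474,206). Measured, the phone's station y is about +64 mm, so the left cap at about (0.511, 0.398, 0.149) is the one to press. The yellow thing is the look-alike.

```bash
cat >> h.py <<'E'
from scipy.spatial.transform import Rotation as Ro
yaw=np.radians(54.4); P=np.array([.511,.3975,.149])
a=np.array([-np.cos(yaw)*np.sin(np.radians(35)),-np.sin(yaw)*np.sin(np.radians(35)),np.cos(np.radians(35))])
def goal(R0):  # least rotation taking tool z to -a, in tool axes
    z=R0.inv().apply(-a); ax=np.cross([0,0,1],z); s=np.linalg.norm(ax)
    return ax/s*np.arctan2(s,z[2]) if s>1e-9 else ax
def plan():
    o=ctrl.get_obs(); R=Ro.from_rotvec(o["tool_rot"]); return o,R
E
python3 - <<'E'
from h import *
o,R=plan(); p=o["tool_pos"]
for w in ([.30,.42,.30],P+.25*a):
    s=R.inv().apply(np.array(w)-p)/.06; print("shares",np.round(s,2)); p=np.array(w)
print("turn shares",np.round(goal(R)/.1,3), a)
E
```

```text
shares [-1.9  -2.03 -1.14]
shares [-2.86 -1.31 -0.9 ]
turn shares [-5.956 -1.354  0.   ] [-0.33389202 -0.46637544  0.81915204]
```

>>> jog_arm(
  commands=[-0.63,-0.68,-0.38,0,0,0,0,-0.63,-0.68,-0.38,0,0,0,0,-0.63,-0.68,-0.38,0,0,0,0,-0.72,-0.33,-0.22,0,0,0,0,-0.72,-0.33,-0.22,0,0,0,0,-0.72,-0.33,-0.22,0,0,0,0,-0.72,-0.33,-0.22,0,0,0,0,0,0,0,-0.85,-0.19,0,0,0,0,0,-0.85,-0.19,0,0,0,0,0,-0.85,-0.19,0,0,0,0,0,-0.85,-0.19,0,0,0,0,0,-0.85,-0.19,0,0,0,0,0,-0.85,-0.19,0,0,0,0,0,-0.85,-0.19,0,0,0,0,0,0,0,0,0],
)

```text
t: 2.62
tool_pos: [0.4274, 0.2786, 0.3517]
tool_rot: [0.552, 2.73, 0.799]
contact_force: [-0.5, 0.2, 0.2]
opening: -0.0002
grip_force: 0.0
```

Run:
```python
from h import *
o,R=plan(); print(o["t"],o["q"],"contact",o["contact_force"],o["opening"])
print("turn",np.round(goal(R)/.1,3)); r=R.inv().apply(P-o["tool_pos"]); print("to cap, tool axes mm",np.round(r*1000,1))
d=eyes.get_image("scene"); cv2.imwrite("pics/d.png",cv2.resize(d["image"][...,::-1],(768,576)))
```

```text
2.625 [ 0.2134849  -0.65216329  2.06066918  0.41303787  1.28224848 -0.98508472] contact [-0.54122573  0.1575486   0.15645077] -0.0001614042528031496
turn [-0.02  -0.019  0.   ]
to cap, tool axes mm [1.000e-01 3.500e+00 2.494e+02]
```

View pics/d.png

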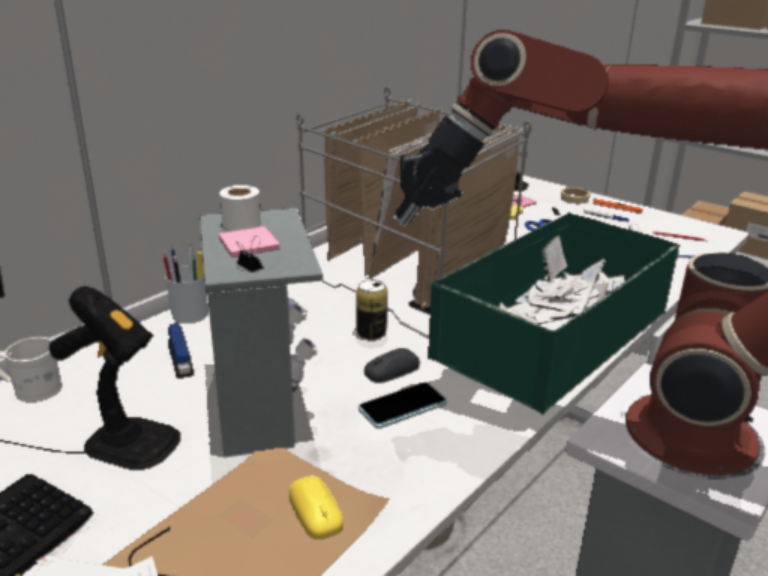

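The scene picture shows the closed gripper tilted and clear of everything. The left cap at (305,348) is free, and the phone and mouse have not moved. Next I'll advance along the canister's axis.

>>> jog_arm(
  commands=[0,0.06,0.9,-0.02,-0.02,0,0,0,0,0.9,0,0,0,0,0,0,0.9,0,0,0,0,0,0,0.9,0,0,0,0,0,0,0.25,0,0,0,0,0,0,0,0,0,0,0],
)

```text
t: 3.42
tool_pos: [0.5059, 0.3907, 0.165]
tool_rot: [0.549, 2.728, 0.801]
contact_force: [-0.5, 0.4, 0.7]
opening: -0.0001
grip_force: 0.0
```

Run:
```python
from h import *
o,R=plan(); print(o["t"],"contact",o["contact_force"])
print("turn",np.round(goal(R)/.1,3)); r=R.inv().apply(P-o["tool_pos"]); print("to cap, tool axes mm",np.round(r*1000,1))
d=eyes.get_image("scene"); t=eyes.get_image("top"); A=cv2.resize(d["image"][170:280,150:270],(480,440),interpolation=3); B=cv2.resize(t["image"][150:260,140:220],(320,440),interpolation=3)
cv2.imwrite("pics/e.png",np.hstack([A,B])[...,::-1])
```

```text
3.425 contact [-0.47217362  0.39238081  0.7256218 ]
turn [ 0.001 -0.018  0.   ]
to cap, tool axes mm [ 0.2 -2.2 18. ]
```

View pics/e.png

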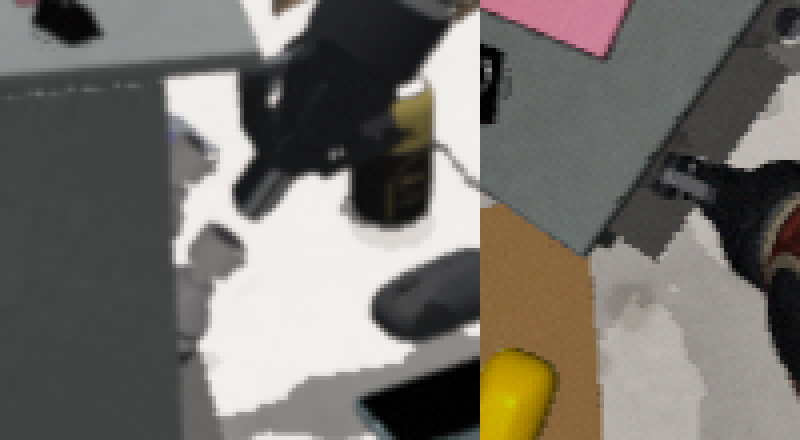

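The crop shows the fingertips at (255,205) just above the left cap at (215,245), in line with its axis. The phone, mouse and can have not been touched. Now I'll press in small steps.

>>> jog_arm(
  commands=[0,-0.03,0.25,0,0,0,0,0,0,0.06,0,0,0,0,0,0,0,0,0,0,0],
)

```text
t: 3.9
tool_pos: [0.5115, 0.3974, 0.1489]
tool_rot: [0.551, 2.727, 0.802]
contact_force: [-0.4, 0.1, -0.6]
opening: 0.0
grip_force: 0.0
```

>>> jog_arm(
  commands=[0,0,0.05,0,0,0,0,0,0,0,0,0,0,0],
)

```text
t: 4.15
tool_pos: [0.5127, 0.3989, 0.147]
tool_rot: [0.55, 2.726, 0.802]
contact_force: [-1.8, -3.3, 2.0]
opening: 0.0
grip_force: 1.8
```

Run:
```python
from h import *
o,R=plan(); print(o["t"],"contact along axis",o["contact_force"]@a)
r=R.inv().apply(P-o["tool_pos"]); print("to cap, tool axes mm",np.round(r*1000,1))
```

```text
4.15 contact along axis 3.7968833180645127
to cap, tool axes mm [ 0.7 -0.5 -2.9]
```

>>> jog_arm(
  commands=[0,0,0.05,0,0,0,0,0,0,0.04,0,0,0,0,0,0,0,0,0,0,0],
)

```text
t: 4.53
tool_pos: [0.5146, 0.4015, 0.1425]
tool_rot: [0.55, 2.726, 0.802]
contact_force: [-3.1, -3.9, 4.4]
opening: -0.0003
grip_force: 3.5
```

>>> jog_arm(
  commands=[0,0,0.03,0,0,0,0,0,0,0,0,0,0,0],
)

```text
t: 4.78
tool_pos: [0.5149, 0.4018, 0.1423]
tool_rot: [0.548, 2.728, 0.801]
contact_force: [-14.2, -15.9, 16.5]
opening: 0.0
grip_force: 12.3
```

Run:
```python
from h import *
o,R=plan(); print(o["t"],"contact along axis",o["contact_force"]@a)
r=R.inv().apply(P-o["tool_pos"]); print("to cap, tool axes mm",np.round(r*1000,1))
```

```text
4.775 contact along axis 25.67604792670276
to cap, tool axes mm [ 0.9 -0.7 -8.8]
```

The force rose sharply to 26 N with the tip about 8.8 mm in, so the cap is on its stop. I'll hold it briefly, then retract along the axis.

>>> jog_arm(
  commands=[0,0,0,0,0,0,0,0,0,0,0,0,0,0,0,0,0,0,0,0,0],
)

```text
t: 5.15
tool_pos: [0.5149, 0.4018, 0.1422]
tool_rot: [0.548, 2.727, 0.801]
contact_force: [-13.4, -14.7, 15.2]
opening: -0.0002
grip_force: 12.0
```

>>> jog_arm(
  commands=[0,0,-0.2,0,0,0,0,0,0,-0.6,0,0,0,0,0,0,-0.8,0,0,0,0,0,0,-0.8,0,0,0,0,0,0,-0.8,0,0,0,0,0,0,-0.5,0,0,0,0,0,0,0,0,0,0,0,0,0,0,0,0,0,0],
)

```text
t: 6.15
tool_pos: [0.4407, 0.2986, 0.3208]
tool_rot: [0.551, 2.728, 0.801]
contact_force: [-0.4, 0.0, -1.0]
opening: 0.0001
grip_force: 0.0
```

Run:
```python
from h import *
o,R=plan(); print(o["t"],o["contact_force"])
d=eyes.get_image("scene"); t=eyes.get_image("top"); W=cloud(t)
for n in ("phone","mouse","drink_can"):
    r=nets.silhouettes("top",n)
    if r: print(n,np.round(np.nanmedian(W[r[0]["mask"]],0),3),r[0]["bbox"])
A=cv2.resize(d["image"][170:300,150:310],(480,390),interpolation=3); B=cv2.resize(t["image"][130:260,140:240],(300,390),interpolation=3)
cv2.imwrite("pics/f.png",np.hstack([A,B])[...,::-1])
```

```text
6.15 [-0.37801128  0.02885263 -1.04284974]
phone [0.409 0.31  0.01 ] [213.7, 223.1, 241.9, 244.9]
mouse [0.5   0.194 0.028] [246.6, 187.0, 287.4, 211.6]
drink_can [0.612 0.121 0.109] [283.7, 141.2, 306.1, 171.2]
```

View pics/f.png

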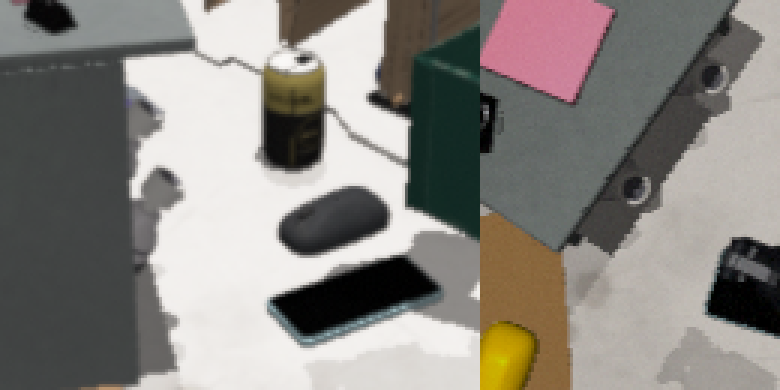

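The crop shows both caps up, with the left one at (160,187), and the phone, mouse and can in place. The arm is clear. In the top view the gripper hides part of the phone, which explains its shifted median.

```bash
python3 -c "
from h import *
print(job.finish_job())"
```

```text
the job is handed in; nothing more can be done
None
```

I pressed the left canister's cap, the one the phone lies in front of, onto its stop, held it there for about 0.4 s and let it spring back. The other cap and the loose things I could see were not touched, and the job is handed in.

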